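Shut and bolt the blue medicine drawer

ROBOT

A 7-joint arm with a two-finger parallel gripper is mounted at the origin on the work surface. World frame = base frame: x ahead of the robot, y to its left, z up, the work surface at z = 0. Lengths are in m, angles in rad, forces in N, time in s.
With the tool pointing down it reaches from about 0.425 to 0.825 m from the base axis. Payload 3.6 kg.
Tool frame: the origin (TCP) lies between the finger pads, 19 mm behind the fingertips; this is the grasp point; z points along the fingers, y is the line along which they close (so a half turn about z gives the same grasp; the last joint's range is limited). The gripper opens to 93 mm and grips with 3 to 60 N. Pads are 15 mm wide; open, the fingers measure 128 mm over their backs; the gripper's body (75 mm by 188 mm) begins 65 mm behind the grasp point.
Start: joints at [-1.319, 0.615, -0.013, 1.423, 0.008, 1.103, -0.04], TCP at [0.179, 0.625, 0.237] pointing down, gripper open.
Joint ranges: [-3.12, 3.12], [-0.3, 2.06], [-1.34, 1.32], [0.26, 2.42], [-1.36, 4.5], [0.01, 1.98], [-2.84, 2.84]. Speed limits (rad/s): [2.79, 2.79, 3.14, 3.14, 3.14, 3.14, 3.14].

INTERFACE

Orientations are given as a rotation vector (axis times angle).
In Python, from cell import sense, vision, workorder gives the robot as it stands.
- The arm moves only by the shell command python3 -m pendant 'ROWS'. ROWS is a JSON object of lists of equal length, an entry for each row: "fingers": the closure, from -1 (fully open) to 1 (shut); "offset": the shift along the tool's x, y, z in units of 0.8 m (1.0 is 0.8 m), a list of three; "turn": the turn, a rotation vector about the tool's x, y, z in units of pi rad (1.0 is pi rad), a list of three. A call has exactly 5 rows; each row is the pose to reach, as a shift and turn from the pose commanded when the call began, along the tool's axes at that moment, turning the shorter way round; what a row does not reach only later rows make up. A row lasts 1/8 s, in which the tool goes at most 62.5 mm and 10.7 degrees, less where a joint would pass 70% of its speed; a pose out of reach is approached as far as the arm can. A call with a number of a shift or a turn outside -1 to 1 is refused whole. A call with a gripper value outside its range is refused whole. The fingers move at their own pace and stop on an object; the grip force is fixed at half the most. Time passes only in rows, so rows that repeat a pose let the fingers close, or fill a call up. It gives the time, the measured TCP pose, the force, the opening and the grip force at its end, in the units of the state.
- sense(): the state, without advancing time (a new reading comes with each control period).
- vision.read_camera(name): name is "scene" or "side" or "wrist"; returns a dict with "color" (480x640x3 uint8, blue, green, red), "z_map" (480x640 float32, m along the optical axis (not along the pixel's ray), 0 where there is no reading), "mtx" (3x3 intrinsics, pixels), "R" (3x3) and "t" (3): a world point X has camera coordinates R X + t. Camera axes: x right, y down, z forward; pixel columns grow to the right and rows downward; lengths in m; the calibration is good to about 2 mm. A picture is of the moment at which its call begins.
- workorder.close_job(): hands the job in; it is judged then, once.
The state is a dict: "clock": time; "joints": joint angles; "joint_vel": joint speeds; "joint_efforts": joint torques, N m; "tcp_pos": TCP position; "tool_rot": TCP orientation; "ft_force": force on the tool from outside, world axes, zero at the start; "ft_torque": the same for the moment, N m; "grip_width": finger opening in m; "finger_force": force on a finger pad.
Only numpy, scipy, OpenCV 4.12 (cv2) and the standard library are available. Lean on these libraries where they do the work, as an engineer would, in place of code of your own. Each camera call takes 0.05 s, during which the arm holds its last target. There are 200 camera calls.

TASK

Push the blue-fronted medicine drawer fully shut with the fingertips, and only then push the red knob on top of that same cabinet all the way across to the left as seen from the drawer's front, so that its bolt stands locked in front of the shut drawer. Push from outside only: do not take the drawer's panel or the knob between the fingers. The yellow cabinet is still being filled, so leave its drawer open and its bolt alone, and leave all the medicines where they are.

Things in the scene. Friction and masses are not known exactly. Their poses are not given: they have to be found in the camera images.
- blue_cabinet: white cabinet with a blue drawer front and a blue stripe along its top's back edge, fixed. 180 deep (x) x 170 wide (y) x 115 mm high; origin at the centre of its underside, on the table. Its x points from the front to the back, the way the drawer shuts; y to the left as seen from the front; z up. A grey fixed post, 40 mm wide, stands at the front's right end
- blue_drawer (a joint): how far the blue drawer is open, m: 0 shut against its stop, 0.115 fully out. It slides along the cabinet's x, takes about 2 N plus some drag, stays where it is left, has no catch
- blue_front (a point): centre of the flat outer face of the blue drawer's front panel, 60 mm above the table; axes as the cabinet's. Panel 126 wide (y) x 96 high (from 12 to 108 mm above the table) x 12 mm thick, no handle, a flat white label card. Shut, this point is 102 mm in front of the cabinet's origin and 20 mm to its left. Behind it: an open tray with cartons fixed in it
- blue_bolt (a joint): travel of the blue cabinet's bolt, m: 0 fully back over the grey post (unlocked), 0.060 at its end stop (locked). It slides along the cabinet's +y, takes about 1.5 N plus some drag and stays where it is left
- blue_knob (a point): middle of the round red upright knob of the blue cabinet's bolt, 138 mm above the table; axes as the cabinet's. Knob 20 mm across, from 10 to 36 mm above the cabinet's top, on a black foot 26 x 26 mm, 10 mm high. It is 30 mm in front of the cabinet's origin and, at joint 0, 58 mm to its right; it slides on a track plate 30 x 110 x 3 mm
- blue_tongue (a point): lower end of the blue cabinet's steel bolt tongue, 94 mm above the table, 80 mm in front of the knob's axis. The tongue, 12 mm wide, 4 thick, 28 high, hangs over the cabinet's front edge from a flat arm running forward from the knob; unlocked it hangs before the grey post, locked before the shut drawer's panel
- yellow_cabinet: white cabinet with a yellow drawer front and a yellow stripe along its top's back edge, fixed. 180 deep (x) x 170 wide (y) x 115 mm high; origin at the centre of its underside, on the table. Its x points from the front to the back, the way the drawer shuts; y to the left as seen from the front; z up. A grey fixed post, 40 mm wide, stands at the front's right end
- yellow_drawer (a joint): how far the yellow drawer is open, m: 0 shut against its stop, 0.115 fully out. It slides along the cabinet's x, takes about 2 N plus some drag, stays where it is left, has no catch
- yellow_front (a point): centre of the flat outer face of the yellow drawer's front panel, 60 mm above the table; axes as the cabinet's. Panel 126 wide (y) x 96 high (from 12 to 108 mm above the table) x 12 mm thick, no handle, a flat white label card. Shut, this point is 102 mm in front of the cabinet's origin and 20 mm to its left. Behind it: an open tray with cartons fixed in it
- yellow_bolt (a joint): travel of the yellow cabinet's bolt, m: 0 fully back over the grey post (unlocked), 0.060 at its end stop (locked). It slides along the cabinet's +y, takes about 1.5 N plus some drag and stays where it is left
- yellow_knob (a point): middle of the round red upright knob of the yellow cabinet's bolt, 138 mm above the table; axes as the cabinet's. Knob 20 mm across, from 10 to 36 mm above the cabinet's top, on a black foot 26 x 26 mm, 10 mm high. It is 30 mm in front of the cabinet's origin and, at joint 0, 58 mm to its right; it slides on a track plate 30 x 110 x 3 mm
- yellow_tongue (a point): lower end of the yellow cabinet's steel bolt tongue, 94 mm above the table, 80 mm in front of the knob's axis. The tongue, 12 mm wide, 4 thick, 28 high, hangs over the cabinet's front edge from a flat arm running forward from the knob; unlocked it hangs before the grey post, locked before the shut drawer's panel
- dropper_green: white dropper bottle with a green band, 30 mm across, 76 mm tall, loose, light; a bystander. Origin at the centre of its underside
- dropper_yellow: white dropper bottle with a yellow band, 30 mm across, 76 mm tall, loose, light; a bystander. Origin at the centre of its underside
- dropper_red: white dropper bottle with a red band, 30 mm across, 76 mm tall, loose, light; a bystander. Origin at the centre of its underside
- pill_jar: amber pill jar, 44 mm across, 60 mm tall, standing on the back half of the blue cabinet's top, loose, light; a bystander. Origin at the centre of its underside
- carton_top: white carton with a green stripe, 50 x 100 x 30 mm, lying on the back half of the yellow cabinet's top, loose, light; a bystander. Origin at the centre of its underside
- carton_table: white carton with an orange stripe, 60 x 110 x 45 mm, on the table to the left, loose, light; a bystander. Origin at the centre of its underside
- blister_silver: silver blister pack, 60 x 100 x 14 mm, flat on the table in front of the cabinets, off to the side, loose, light; a bystander. Origin at the centre of its underside
- blister_white: white blister pack, 60 x 100 x 14 mm, flat on the table in front of the cabinets, off to the side, loose, light; a bystander. Origin at the centre of its underside

How it is judged:
On the way, in this order (a step that is already met when the one before it is completed fails the run):
1. the blue drawer is pushed home (value of joint blue_drawer below 0.005 m), for 0.2 s.
2. the blue cabinet's bolt is pushed fully across (value of joint blue_drawer below 0.005 m and value of joint blue_bolt above 0.055 m), for 0.2 s.
At the end, for the whole second after the job is handed in: the blue drawer is within 5 mm of its stop and its bolt within 5 mm of its locked end, both at rest; the yellow drawer and bolt are within 8 mm of where they started; every medicine stands within 20 mm of where it was, not tipped (all of step 2 and velocity of joint blue_drawer between -0.01 and 0.01 m/s and velocity of joint blue_bolt between -0.01 and 0.01 m/s and distance of each of yellow_front, yellow_knob from where it was at the start of the episode below 0.008 m and distance of each of dropper_green, dropper_yellow, dropper_red, pill_jar, carton_top, carton_table, blister_silver, blister_white from where it was at the start of the episode below 0.02 m and angle between each of dropper_green, dropper_yellow, dropper_red, pill_jar, carton_top, carton_table, blister_silver, blister_white's own z axis and vertical below 0.3 rad); the robot touches nothing.
It fails at once if the bolt is pushed across (over 25 mm) while the blue drawer is still open (over 10 mm) (value of joint blue_bolt above 0.025 m and value of joint blue_drawer above 0.01 m).
It fails at once if the knob is taken between the fingers (the TCP comes inside the knob) (distance between the grasp point and blue_knob below 0.013 m).
It fails at once if the drawer's panel is taken between the fingers (the TCP comes down inside the panel's thickness) (x of the grasp point in the frame of blue_front between -0.002 and 0.014 m and y of the grasp point in the frame of blue_front between -0.063 and 0.063 m and z of the grasp point in the frame of blue_front below 0.058 m).
It fails at once if the yellow cabinet's drawer or bolt is moved by more than 8 mm (not (distance of yellow_front from where it was at the start of the episode below 0.008 m) or not (distance of yellow_knob from where it was at the start of the episode below 0.008 m)).
It fails at once if a medicine is moved or lifted by more than 20 mm or tipped (not (distance of dropper_green from where it was at the start of the episode below 0.02 m) or not (distance of dropper_yellow from where it was at the start of the episode below 0.02 m) or not (distance of dropper_red from where it was at the start of the episode below 0.02 m) or not (distance of pill_jar from where it was at the start of the episode below 0.02 m) or not (distance of carton_top from where it was at the start of the episode below 0.02 m) or not (distance of carton_table from where it was at the start of the episode below 0.02 m) or not (distance of blister_silver from where it was at the start of the episode below 0.02 m) or not (distance of blister_white from where it was at the start of the episode below 0.02 m) or not (angle between dropper_green's own z axis and vertical below 0.3 rad) or not (angle between dropper_yellow's own z axis and vertical below 0.3 rad) or not (angle between dropper_red's own z axis and vertical below 0.3 rad) or not (angle between pill_jar's own z axis and vertical below 0.3 rad) or not (angle between carton_top's own z axis and vertical below 0.3 rad) or not (angle between carton_table's own z axis and vertical below 0.3 rad) or not (angle between blister_silver's own z axis and vertical below 0.3 rad) or not (angle between blister_white's own z axis and vertical below 0.3 rad)).
It also fails if it takes over 40 s, if anything falls off the work surface, if the arm or the gripper's body presses on something with over 40 N, if the wrist force passes 120 N, or if a joint passes its speed limit or range.

## Working session

There is one attempt and no reset: what is moved stays moved. The work goes in short steps, Python scripts to look and compute and a shell command to move; the robot and the scene stay as the last step left them, time stands still between calls to the robot, and variables do not carry over. Pictures are saved under pics/ and viewed, at most 10 in all, crops included, and the job is handed in when it is done.

```bash
mkdir -p pics; cat > h.py <<'E'
import numpy as np, cv2
from scipy.spatial.transform import Rotation as Rn
from cell import sense, vision, workorder
def cloud(c):
    z=c["z_map"];K=c["mtx"];v,u=np.indices(z.shape)
    P=np.stack([(u-K[0,2])*z/K[0,0],(v-K[1,2])*z/K[1,1],z],-1)
    return (P-c["t"])@c["R"]
E
python3 - <<'E'
from h import *
for n in("scene","side"):
    c=vision.read_camera(n);cv2.imwrite(f"pics/{n}.png",c["color"]);np.savez(n+".npz",**c)
s=sense();print(s)
E
```

```text
{'clock': 0.1, 'joints': array([-1.31848735,  0.61577426, -0.01262107,  1.42474015,  0.00812917,
        1.10342012, -0.04036909]), 'joint_vel': array([ 2.77093641e-04, -2.08108151e-03, -1.54507926e-04, -4.46413835e-03,
        8.51739710e-04, -1.35507117e-05,  1.82423604e-04]), 'joint_efforts': array([ 1.13045298e-03, -4.60041940e+01,  2.10129409e-01, -1.66243923e+01,
       -6.11656532e-02,  1.68975588e-02,  1.11042175e-04]), 'tcp_pos': array([0.17869454, 0.62425021, 0.2364278 ]), 'tool_rot': array([-0.4363214 , -3.11087417,  0.00357419]), 'ft_force': array([-0.30317248,  0.56124894, -0.49218256]), 'ft_torque': array([-0.00733305, -0.02378652, -0.02068968]), 'finger_force': 0.0, 'grip_width': 0.09257898555541315}
```

View pics/scene.png

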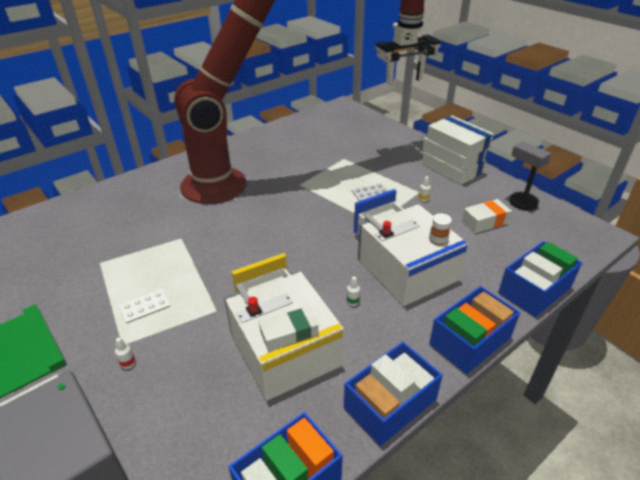

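View pics/side.png

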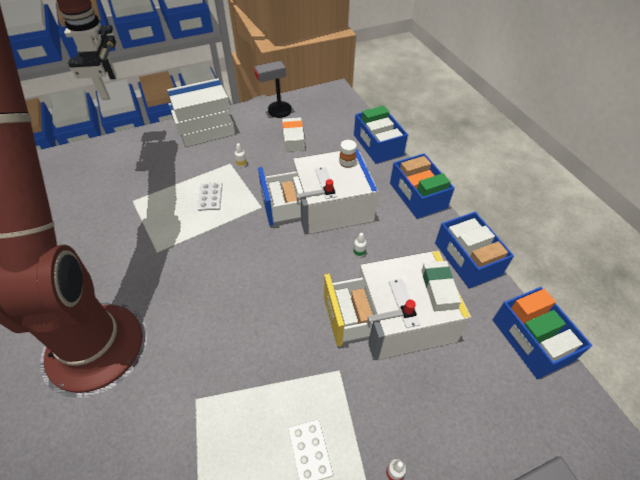

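The scene view shows the blue drawer front at about (375,212), its knob at (386,228) and the jar at (441,228). In the side view the blue front is at (267,195), the knob at (329,186), the yellow cabinet at (415,300) and the green dropper at (360,243). Next I measure them.

```bash
python3 - <<'E'
from h import *
for n,kr in (("scene",(370,210,405,245)),("side",(318,172,342,200))):
    c=np.load(n+".npz");P=cloud(c);h=cv2.cvtColor(c["color"],cv2.COLOR_BGR2HSV);H,S,V=[h[...,i].astype(int) for i in range(3)]
    ok=c["z_map"]>0
    bx=(340,185,475,300) if n=="scene" else (255,145,380,235)
    box=np.zeros_like(ok);box[bx[1]:bx[3],bx[0]:bx[2]]=1
    blue=ok&box&(H>105)&(H<130)&(S>150)&(P[...,2]>.01)&(P[...,2]<.13)
    nl,lab,st,cen=cv2.connectedComponentsWithStats(blue.astype(np.uint8))
    for i in range(1,nl):
        if st[i,4]<60: continue
        Q=P[lab==i]; top=Q[Q[:,2]>np.percentile(Q[:,2],97)-.012]
        print(n,"blue",st[i],Q.mean(0).round(3),"zmax",np.percentile(Q[:,2],97).round(3))
        m=top[:,:2].mean(0);d=np.linalg.svd(top[:,:2]-m,full_matrices=0)[2][0];pr=(top[:,:2]-m)@d
        print("  top line mean",m.round(4),"dir deg",np.degrees(np.arctan2(d[1],d[0])).round(1),"ends",(m+d*np.percentile(pr,1)).round(4),(m+d*np.percentile(pr,99)).round(4))
    k=np.zeros_like(ok);k[kr[1]:kr[3],kr[0]:kr[2]]=1
    r=ok&k&((H<8)|(H>172))&(S>140)&(P[...,2]>.115)
    print(n,"knob",r.sum(),P[r].mean(0).round(4),"top",P[r&(P[...,2]>.145)].mean(0).round(4))
    # cabinet top white
    w=ok&box&(abs(P[...,2]-.115)<.006)&(S<60)
    nl,lab,st,cen=cv2.connectedComponentsWithStats(w.astype(np.uint8));i=1+st[1:,4].argmax()
    Q=P[lab==i][:,:2].astype(np.float32);print(n,"top rect",cv2.minAreaRect(Q),cv2.boxPoints(cv2.minAreaRect(Q)).round(3).tolist())
    # loose objects' cluster, z between .03 and .08 near
    print(n,"obj:")
    for lo,hi in((.03,.1),):
        m=ok&(P[...,2]>lo)&(P[...,2]<hi)&(P[...,0]>.3)&(P[...,0]<1.1)&(abs(P[...,1])<.6)
        nl,lab,st,cen=cv2.connectedComponentsWithStats(m.astype(np.uint8))
        for i in range(1,nl):
            if 40<st[i,4]<900: print("  ",cen[i].round(),st[i,4],P[lab==i].mean(0).round(3))
E
```

```text
scene blue [355 190  40  42 421] [0.475 0.217 0.093] zmax 0.109
  top line mean [0.4756 0.2224] dir deg 81.0 ends [0.4665 0.1652] [0.4851 0.2824]
scene blue [407 241  58  26 179] [0.728 0.164 0.116] zmax 0.118
  top line mean [0.7282 0.1639] dir deg -98.7 ends [0.7405 0.2441] [0.7166 0.0882]
scene blue [410 248  55  26 183] [0.736 0.163 0.101] zmax 0.106
  top line mean [0.7364 0.1629] dir deg -98.6 ends [0.7483 0.2414] [0.7254 0.0903]
scene knob 79 [0.614  0.1228 0.1417] top [0.6126 0.1243 0.1502]
scene top rect ((0.6379760503768921, 0.17936299741268158), (0.17329972982406616, 0.20513881742954254), 81.21455383300781) [[0.5230000019073486, 0.10899999737739563], [0.7260000109672546, 0.07800000160932541], [0.753000020980835, 0.24899999797344208], [0.550000011920929, 0.2809999883174896]]
scene obj:
   [425. 186.] 128 [0.466 0.433 0.05 ]
   [486. 211.] 740 [0.649 0.476 0.043]
   [353. 288.] 195 [ 0.645 -0.003  0.051]
   [122. 349.] 266 [ 0.484 -0.472  0.052]
   [110. 469.] 524 [ 0.718 -0.581  0.071]
side blue [365 145  15  17 161] [0.84  0.304 0.034] zmax 0.065
  top line mean [0.8404 0.
[... 170 characters left out ...]
0.717  0.0884] [0.7418 0.238 ]
side blue [259 167  14  58 245] [0.47  0.203 0.088] zmax 0.112
  top line mean [0.473  0.2204] dir deg -99.0 ends [0.483  0.2832] [0.4644 0.1658]
side knob 83 [0.6095 0.1231 0.1421] top [0.6103 0.1243 0.1512]
side top rect ((0.6413280367851257, 0.18150290846824646), (0.17449261248111725, 0.202155202627182), 80.5999984741211) [[0.5270000100135803, 0.1120000034570694], [0.7269999980926514, 0.07900000363588333], [0.7549999952316284, 0.25099998712539673], [0.5559999942779541, 0.2840000092983246]]
side obj:
   [293. 131.] 516 [0.647 0.476 0.046]
   [240. 153.] 128 [0.465 0.433 0.052]
   [360. 242.] 159 [ 0.64  -0.003  0.053]
   [397. 468.] 281 [ 0.475 -0.471  0.055]
```

```bash
cat >> h.py <<'E'
def go(p,yaw=171.):   # offset/turn in pendant units to reach TCP p, tool x at world yaw, tool down
    s=sense();R=Rn.from_rotvec(s["tool_rot"]);y=np.radians(yaw)
    G=Rn.from_matrix(np.array([[np.cos(y),np.sin(y),0],[np.sin(y),-np.cos(y),0],[0,0,-1]]).T)
    print("t",round(s["clock"],2),"p",s["tcp_pos"].round(4),"F",s["ft_force"].round(1),"w",round(s["grip_width"],3))
    print("offset",(R.inv().apply(np.array(p)-s["tcp_pos"])/.8).round(4),"turn",((R.inv()*G).as_rotvec()/np.pi).round(4))
E
python3 -c "
from h import *
go([.428,.229,.2])"
```

```text
t 0.1 p [0.1787 0.6243 0.2364] F [-0.3  0.6 -0.5] w 0.093
offset [-0.4355 -0.3892  0.0464] turn [-0.0007 -0.     -0.0387]
```

```bash
python3 -m pendant '{"fingers":[1,1,1,1,1],"offset":[[-0.08,-0.07,0.0],[-0.15,-0.13,0.0],[-0.2,-0.18,0.0],[-0.25,-0.225,0.0],[-0.3,-0.27,0.02]],"turn":[[0,0,-0.01],[0,0,-0.02],[0,0,-0.03],[0,0,-0.039],[0,0,-0.039]]}'; python3 -c "
from h import *
go([.428,.229,.2])"
```

```text
clock: 0.72
tcp_pos: [0.3452, 0.3597, 0.2246]
tool_rot: [0.245, 3.13, 0.003]
ft_force: [1.3, 0.6, 0.4]
grip_width: 0.0476
finger_force: 0.0
t 0.72 p [0.3452 0.3597 0.2246] F [1.3 0.6 0.4] w 0.048
offset [-0.1276 -0.1454  0.0306] turn [0.0006 0.0005 0.0003]
```

```bash
python3 -m pendant '{"fingers":[1,1,1,1,1],"offset":[[-0.05,-0.05,0.01],[-0.1,-0.1,0.02],[-0.127,-0.145,0.03],[-0.127,-0.145,0.03],[-0.127,-0.145,0.03]],"turn":[[0,0,0],[0,0,0],[0,0,0],[0,0,0],[0,0,0]]}'; python3 - <<'E'
from h import *
go([.428,.229,.103])
c=vision.read_camera("wrist");cv2.imwrite("pics/w1.png",c["color"])
c=vision.read_camera("side");cv2.imwrite("pics/s1.png",c["color"][120:260,200:400].repeat(3,0).repeat(3,1))
E
```

```text
clock: 1.35
tcp_pos: [0.4258, 0.2315, 0.2]
tool_rot: [-0.244, -3.131, -0.001]
ft_force: [-0.0, 0.3, 0.4]
grip_width: 0.0011
finger_force: 0.0
t 1.35 p [0.4258 0.2315 0.2   ] F [-0.   0.3  0.4] w 0.001
offset [-0.0033 -0.0028  0.1212] turn [ 0.0001 -0.0002  0.0005]
```

View pics/w1.png

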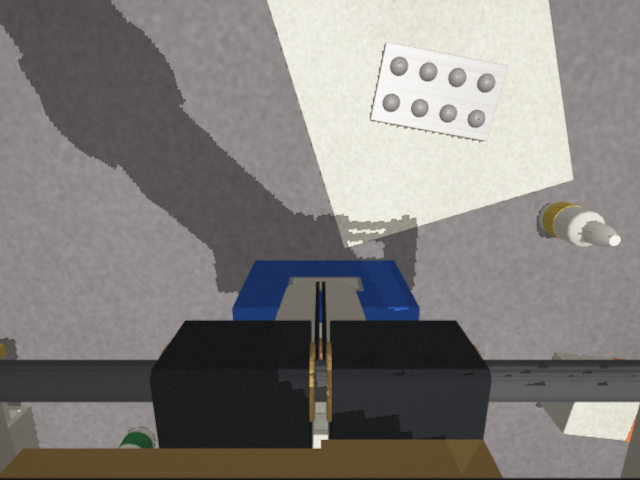

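The wrist view shows the closed fingertips at about (320,285), centred in front of the blue panel (235–418, 262–320), with the dropper at (575,222) clear. Lowering to push height.

```bash
python3 -m pendant '{"fingers":[1,1,1,1,1],"offset":[[0,0,0.05],[0,0,0.1],[-0.003,-0.003,0.12],[-0.003,-0.003,0.12],[-0.003,-0.003,0.12]],"turn":[[0,0,0],[0,0,0],[0,0,0],[0,0,0],[0,0,0]]}'; python3 - <<'E'
from h import *
# face target when shut, TCP 8 mm in front
x=np.array([.988,-.156]);f=np.array([.553,.212])
go([*(f-.008*x),.104])
c=vision.read_camera("side");cv2.imwrite("pics/s2.png",c["color"][120:260,200:400].repeat(4,0).repeat(4,1))
E
```

```text
clock: 2.08
tcp_pos: [0.4284, 0.2294, 0.1048]
tool_rot: [0.243, 3.131, 0.002]
ft_force: [0.4, -0.3, -1.2]
grip_width: 0.0005
finger_force: 0.0
t 2.08 p [0.4284 0.2294 0.1048] F [ 0.4 -0.3 -1.2] w 0.0
offset [-0.1472  0.0026  0.0012] turn [0.0004 0.0003 0.0008]
```

View pics/s2.png

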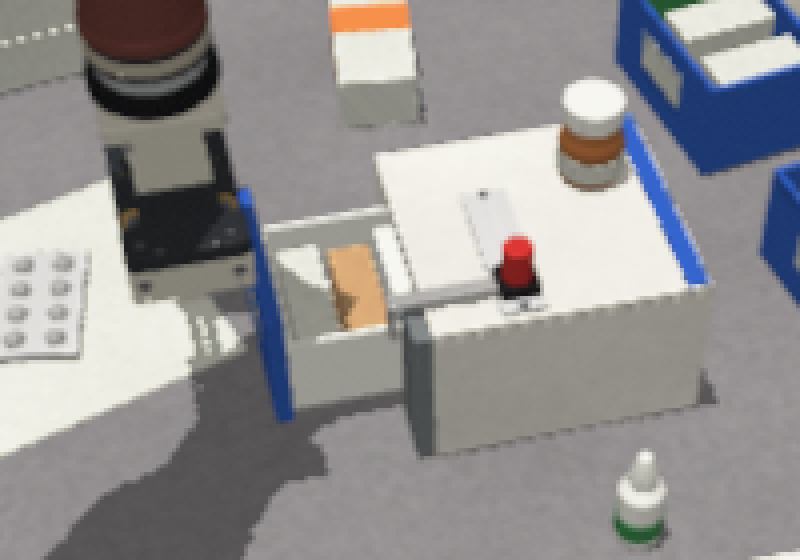

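The side crop shows the gripper at (190,240) in front of the open panel (265,310), with the bolt unlocked at (515,265). Pushing slowly.

```bash
python3 -m pendant '{"fingers":[1,1,1,1,1],"offset":[[-0.02,0,0],[-0.04,0,0],[-0.055,0,0],[-0.07,0.001,0],[-0.085,0.001,0]],"turn":[[0,0,0],[0,0,0],[0,0,0],[0,0,0],[0,0,0]]}' && python3 -c "
from h import *
go([.5451,.2132,.104])"
```

```text
clock: 2.75
tcp_pos: [0.4957, 0.2178, 0.1038]
tool_rot: [-0.245, -3.131, 0.001]
ft_force: [-2.5, -0.5, 1.6]
grip_width: 0.0005
finger_force: 1.3
t 2.75 p [0.4957 0.2178 0.1038] F [-2.5 -0.5  1.6] w 0.0
offset [-0.0618  0.0039 -0.0003] turn [-0.0003 -0.0004  0.0002]
```

```bash
python3 -m pendant '{"fingers":[1,1,1,1,1],"offset":[[-0.015,0,0],[-0.03,0.001,0],[-0.04,0.001,0],[-0.05,0.001,0],[-0.055,0.001,0]],"turn":[[0,0,0],[0,0,0],[0,0,0],[0,0,0],[0,0,0]]}' && python3 -c "
from h import *
go([.5451,.2132,.104])"
```

```text
clock: 3.38
tcp_pos: [0.5395, 0.2119, 0.1038]
tool_rot: [-0.246, -3.132, 0.001]
ft_force: [-3.2, -0.7, 0.1]
grip_width: 0.0003
finger_force: 1.1
t 3.38 p [0.5395 0.2119 0.1038] F [-3.2 -0.7  0.1] w 0.0
offset [-0.0067  0.0027 -0.0002] turn [-0.0002 -0.0001  0.0002]
```

```bash
python3 -m pendant '{"fingers":[1,1,1,1,1],"offset":[[-0.003,0,0],[-0.006,0,0],[-0.009,0,0],[-0.009,0,0],[-0.009,0,0]],"turn":[[0,0,0],[0,0,0],[0,0,0],[0,0,0],[0,0,0]]}' && python3 -c "
from h import *
go([.5451,.2132,.104])"
```

```text
clock: 4.0
tcp_pos: [0.5412, 0.2118, 0.1039]
tool_rot: [-0.242, -3.122, 0.003]
ft_force: [-8.9, -2.0, 5.4]
grip_width: 0.0004
finger_force: 4.9
t 4.0 p [0.5412 0.2118 0.1039] F [-8.9 -2.   5.4] w 0.0
offset [-0.0045  0.0025 -0.0002] turn [-0.0008 -0.0031  0.0008]
```

```bash
python3 -m pendant '{"fingers":[1,1,1,1,1],"offset":[[0.03,0,0],[0.05,0,-0.01],[0.05,0,-0.06],[0.05,0,-0.13],[0.05,0,-0.13]],"turn":[[0,0,0],[0,0,0],[0,0,0],[0,0,0],[0,0,0]]}' && python3 - <<'E'
from h import *
go([.603,.075,.205])
c=vision.read_camera("side");cv2.imwrite("pics/s3.png",c["color"][120:260,200:400].repeat(4,0).repeat(4,1))
P=cloud(c);h=cv2.cvtColor(c["color"],cv2.COLOR_BGR2HSV);H,S=h[...,0],h[...,1]
ok=(c["z_map"]>0)&(H>105)&(H<130)&(S>150)&(P[...,2]>.09)&(P[...,2]<.112)&(abs(P[...,0]-.55)<.06)&(P[...,1]<.3)
print(P[ok].mean(0),ok.sum())
E
```

```text
clock: 4.62
tcp_pos: [0.5105, 0.2193, 0.2138]
tool_rot: [0.244, 3.119, 0.011]
ft_force: [-0.3, -0.9, 0.3]
grip_width: 0.0006
finger_force: 0.0
t 4.62 p [0.5105 0.2193 0.2138] F [-0.3 -0.9  0.3] w 0.001
offset [-0.1422 -0.1603  0.0114] turn [0.0026 0.0038 0.0003]
[0.55738431 0.21696968 0.10704586] 135
```

View pics/s3.png

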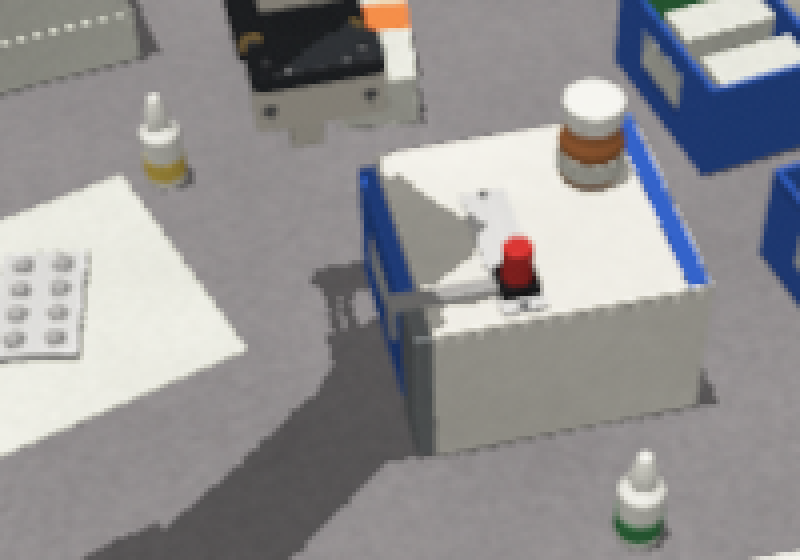

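The side crop shows the drawer front flush against the cabinet at (385,280) and the knob still unlocked at (515,265). Moving to the knob's right side.

```bash
python3 -m pendant '{"fingers":[1,1,1,1,1],"offset":[[-0.04,-0.05,0],[-0.085,-0.1,0],[-0.125,-0.145,0.01],[-0.142,-0.16,0.011],[-0.142,-0.16,0.011]],"turn":[[0,0,0],[0,0,0],[0,0,0],[0,0,0],[0,0,0]]}' && python3 -c "
from h import *
go([.603,.075,.152])"
```

```text
clock: 5.3
tcp_pos: [0.599, 0.0728, 0.1983]
tool_rot: [-0.248, -3.131, 0.0]
ft_force: [0.1, 0.9, -0.2]
grip_width: 0.0007
finger_force: 0.0
t 5.3 p [0.599  0.0728 0.1983] F [ 0.1  0.9 -0.2] w 0.001
offset [-0.0046  0.0035  0.0579] turn [-0.     -0.0004 -0.0003]
```

```bash
python3 -m pendant '{"fingers":[1,1,1,1,1],"offset":[[-0.004,0,0.02],[-0.005,0.0,0.045],[-0.005,0.0,0.06],[-0.005,0.0,0.06],[-0.005,0.0,0.06]],"turn":[[0,0,0],[0,0,0],[0,0,0],[0,0,0],[0,0,0]]}' && python3 - <<'E'
from h import *
y=np.array([.156,.988]);k=np.array([.611,.124])
go([*(k+.06*y-.02*y),.151])
c=vision.read_camera("scene");cv2.imwrite("pics/s4.png",c["color"][140:300,310:490].repeat(3,0).repeat(3,1))
E
```

```text
clock: 5.92
tcp_pos: [0.6032, 0.0733, 0.1517]
tool_rot: [0.244, 3.131, 0.001]
ft_force: [0.1, 0.1, 0.1]
grip_width: 0.0004
finger_force: 0.0
t 5.92 p [0.6032 0.0733 0.1517] F [0.1 0.1 0.1] w 0.0
offset [1.000e-04 1.142e-01 1.000e-03] turn [0.0001 0.0003 0.0005]
```

View pics/s4.png

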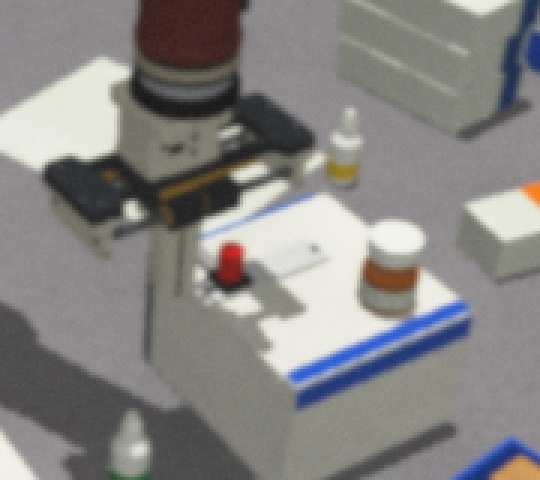

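The picture shows the closed fingers at (175,255) to the right of the knob (230,262), clear of the jar at (392,265). Pushing left slowly.

```bash
python3 -m pendant '{"fingers":[1,1,1,1,1],"offset":[[0,0.015,0],[0,0.03,0],[0,0.045,0],[0,0.06,0],[0,0.07,0]],"turn":[[0,0,0],[0,0,0],[0,0,0],[0,0,0],[0,0,0]]}' && python3 -c "
from h import *
go([.6141,.1635,.151])"
```

```text
clock: 6.6
tcp_pos: [0.6118, 0.1287, 0.1514]
tool_rot: [0.244, 3.132, -0.0]
ft_force: [-1.0, -2.0, 1.3]
grip_width: 0.0005
finger_force: 0.9
t 6.6 p [0.6118 0.1287 0.1514] F [-1.  -2.   1.3] w 0.001
offset [0.0039 0.0434 0.0004] turn [-0.0001  0.0001  0.0005]
```

```bash
python3 -m pendant '{"fingers":[1,1,1,1,1],"offset":[[0.001,0.01,0],[0.001,0.02,0],[0.001,0.028,0],[0.001,0.034,0],[0.001,0.038,0]],"turn":[[0,0,0],[0,0,0],[0,0,0],[0,0,0],[0,0,0]]}' && python3 -c "
from h import *
go([.6141,.1635,.151])"
```

```text
clock: 7.22
tcp_pos: [0.6156, 0.1583, 0.1512]
tool_rot: [-0.245, -3.132, 0.0]
ft_force: [1.5, -2.1, 0.2]
grip_width: 0.0005
finger_force: 0.8
t 7.22 p [0.6156 0.1583 0.1512] F [ 1.5 -2.1  0.2] w 0.0
offset [0.0029 0.0061 0.0002] turn [-0.     -0.      0.0003]
```

```bash
python3 -m pendant '{"fingers":[1,1,1,1,1],"offset":[[0.001,0.004,0],[0.001,0.008,0],[0.001,0.012,0],[0.001,0.012,0],[0.001,0.012,0]],"turn":[[0,0,0],[0,0,0],[0,0,0],[0,0,0],[0,0,0]]}' && python3 -c "
from h import *
go([.6141,.1635,.151])"
```

```text
clock: 7.85
tcp_pos: [0.6154, 0.1627, 0.1511]
tool_rot: [-0.25, -3.129, 0.012]
ft_force: [-1.6, -7.8, 3.2]
grip_width: 0.0005
finger_force: 4.1
t 7.85 p [0.6154 0.1627 0.1511] F [-1.6 -7.8  3.2] w 0.0
offset [0.0017 0.0007 0.0001] turn [-0.0024 -0.0007 -0.0007]
```

The force has risen and the motion has stopped, so the knob is at its end stop. Retreating and checking.

```bash
python3 -m pendant '{"fingers":[1,1,1,1,1],"offset":[[0,-0.02,0],[0,-0.05,0],[0,-0.06,-0.05],[0,-0.06,-0.12],[0,-0.06,-0.13]],"turn":[[0,0,0],[0,0,0],[0,0,0],[0,0,0],[0,0,0]]}' && python3 - <<'E'
from h import *
c=vision.read_camera("side");cv2.imwrite("pics/s5.png",c["color"][120:260,200:400].repeat(4,0).repeat(4,1))
P=cloud(c);h=cv2.cvtColor(c["color"],cv2.COLOR_BGR2HSV);H,S=h[...,0],h[...,1]
ok=(c["z_map"]>0)&((H<8)|(H>172))&(S>140)&(P[...,2]>.12)&(P[...,2]<.155)&(abs(P[...,0]-.62)<.03)&(P[...,1]<.22)&(P[...,1]>.1)
print("knob",P[ok].mean(0),ok.sum(),"expected",.6095+.06*.156,.1231+.06*.988)
E
```

```text
clock: 8.48
tcp_pos: [0.6109, 0.1199, 0.26]
tool_rot: [0.246, 3.123, 0.005]
ft_force: [0.4, -0.0, -0.8]
grip_width: 0.0006
finger_force: 0.0
knob [0.6185923  0.18196449 0.14134935] 75 expected 0.6188600000000001 0.18238
```

View pics/s5.png

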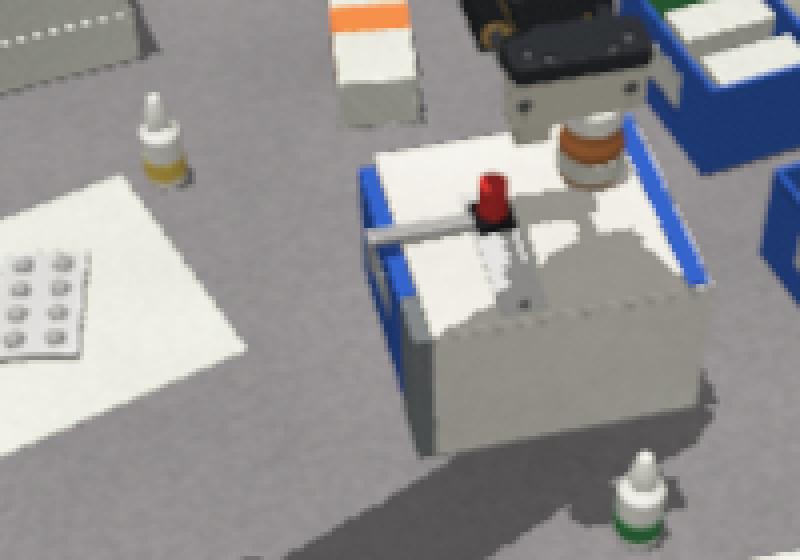

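The knob at (492,200) has moved about 60 mm, its tongue hangs before the shut panel at (375,240), the jar and droppers are in place, and the gripper is clear above. Handing in.

```bash
python3 -c "
from h import *
print(workorder.close_job())"
```

```text
the job is handed in; nothing more can be done
None
```

The blue drawer is shut and its bolt is pushed fully across (knob measured within 1 mm of its locked position), with the yellow cabinet and medicines not touched; the job is handed in, but no verdict came back.

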